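# Release the ceramic test plate from its toggle clamp

### The arm

A 7-joint arm with a two-finger parallel gripper is mounted at the origin on the work surface. World frame = base frame: x ahead of the robot, y to its left, z up, the work surface at z = 0. Lengths are in m, angles in rad, forces in N, time in s.
With the tool pointing down it reaches from about 0.4 to 0.85 m from the base axis. Payload 10.4 kg.
Tool frame: the origin (TCP) lies on the front face of the gripper's body, between the roots of the fingers; the fingertips stand 73 mm ahead of it and the grasp point (between the pads) lies 54 mm ahead of it; z points along the fingers, y is the line along which they close (so a half turn about z gives the same grasp; the last joint's range is limited). The gripper opens to 85 mm and grips with 20 to 120 N. Pads are 22 mm wide; open, the fingers measure 114 mm over their backs; the gripper's body (76 mm by 85 mm) begins 54 mm behind the grasp point. The pads swing forward as they close: fully open they stand 13 mm farther back than shut.
Start: joints at [1.087, 0.332, -0.065, 1.46, 0.022, 1.35, -0.088], TCP at [0.278, -0.56, 0.304] pointing down, gripper open.
Joint ranges: [-2.6, 2.6], [-0.5, 2.12], [-1.47, 1.34], [0.16, 2.42], [-1.27, 4.41], [0.06, 2.06], [-2.6, 2.6]. Speed limits (rad/s): [2.22, 2.22, 2.79, 2.79, 3.14, 3.14, 3.14].

### API

Orientations are given as a unit quaternion [x, y, z, w].
In Python, from workcell import manip gives the robot as it stands.
- The arm moves only by the shell command python3 -m jog 'ROWS' [FORCE]. ROWS is JSON, a list of rows, each an object with "grip": the gripper command: -1 is fully open, 1 is shut, values between are in proportion; "slide": the shift along the tool's x, y, z in cm, a list of three; "yaw": the turn about the tool's z in rad. A call has 1 to 8 rows; each row shifts and turns the commanded pose from where the row before left it, along the tool's axes as they then stand; what a row does not reach is not made up. A row lasts 1/10 s, in which the tool goes at most 50 mm and 8.59 degrees, less where a joint would pass 70% of its speed; a pose out of reach is approached as far as the arm can. A call with a gripper value outside its range is refused whole. The fingers move at their own pace and stop on an object; FORCE is the grip in N (left out, the last holds). Time passes only in rows, so rows that do not move let the fingers close. It gives the time, the measured TCP pose, the force, the opening and the grip force at its end, in the units of the state.
- manip.get_obs(): the state, without advancing time (a new reading comes with each control period).
- manip.camera(name): name is "scene" or "top"; returns the picture (400x640x3 uint8, blue, green, red); there is no depth.
- manip.calibration(name): a dict with "vfov" (degrees; the focal length in pixels is half the picture's height over the tangent of half this angle, whatever the lens; pixels are square), "cx", "cy" (the principal point, pixels), "camera_from_world" (4x4, takes a point from world to camera coordinates). Camera axes: x right, y down, z forward; pixel columns grow to the right and rows downward; lengths in m; the calibration is good to about 2 mm. A picture is of the moment at which its call begins. calibration takes no time and is no camera call.
- manip.hand_in(): hands the job in; it is judged then, once.
Trained networks look in the newest picture that a camera, given by its name, has taken for a name from the list of things; names that differ only in an ending like _2 or _b are one class to them, and where a whole thing is asked for, a point or a joint stands for the part that bears it (a point fixed in the world has none). Each returns a list of dicts, best first, with "conf" (0 to 1); they miss things now and then, are a little off and sometimes report something else, mostly with a low value. They report only what shows in the picture. A call takes as long as a camera call. They do not tell look-alikes from the thing itself.
- manip.masks_of(thing, camera): "region" (400x640 bool, what is visible of it) and "centre" ([column, row] in pixels, amid what is visible of it).
The state is a dict: "clock": time; "joint_pos": joint angles; "joint_velocities": joint speeds; "tau": joint torques, N m; "position": TCP position; "ee_rot": TCP orientation; "ft_force": force on the tool from outside, world axes, zero at the start; "torque": the same for the moment, N m; "grip_width": opening from 0.0 (shut) to 1.0 (fully open); "grasp_force": force on a finger pad.
Only numpy, scipy, OpenCV 4.12 (cv2) and the standard library are available. Lean on these libraries where they do the work, as an engineer would, in place of code of your own. Each camera call takes 0.05 s, during which the arm holds its last target. There are 200 camera calls.

### The job

Push the upright handle of the toggle clamp back past its stiff point, all the way, so that the clamp stands fully open. The brittle ceramic plate lies too deep between the rails to be gripped: press lightly on its top and slide it along the rails about 50 mm out of the open end, then grip it there, carry it to the aluminium tray and lay it flat inside without dropping it. Leave the clamp open and the other things alone.

Things in the scene. Friction and masses are not known exactly. Their poses are not given: they have to be found in the camera images.
- fixture: Clamping fixture, fixed on the mat: plywood board 245 x 100 x 19 mm (x from -180 to +65). Origin on its underside, below the centre of the plate as first clamped; x points along the rails to the open end, z up. Smooth slippery black plastic bed, top at z = 22 mm, between two aluminium rails (y = 27 to 42 mm either side, tops at z = 32, x = -70 to +65); a stop bar of rail height is behind the plate.
- open_end (a point): Middle of the bed's edge at the open end of the rails, at x = 65, y = 0, z = 22 mm of the fixture. Bed, rails and board all end here; beyond it the mat is clear and 22 mm lower.
- clamp_pin (a point): Pin of the clamp's steel holding arm, at x = -115, z = 66 mm of the fixture. Clamped, the arm reaches over the plate to x = -34 mm and its sprung rubber foot at x = -45 mm presses on the plate with about 10 N. Fully open, the arm stands nearly upright (x = -125 to -85, top at z = 150 mm) with its foot pointing to +x as far as x = -50 mm.
- clamp_handle (a joint): Handle, hinged about y at x = -155, y = 0, z = 45 mm of the fixture. 0 = clamped, upright; grows as it is pushed to the fixture's -x, away from the plate; 1.6 rad = fully open, lying back level. Stiff to about 0.2 rad (up to 10 N near the tip) and springs back if let go; then it goes over centre, and past 0.5 rad stays where left (2 N friction). The arm rises with it.
- handle_tip (a point): Top end of the clamp handle, on its axis: 110 mm from the handle's pin. The upper 72 mm of the handle is a round black rubber grip, 20 mm in diameter.
- plate_centre (a point): Centre (half-way up) of the white ceramic plate: 130 mm long (x), 50 wide (y), 12 thick (z), 0.15 to 0.25 kg. First it lies flat on the bed, one end flush with the open end, its top at z = 34 mm of the fixture, 2 mm proud of the rails, 2 mm of play to each rail. Brittle: it cracks when pressed with more than 70 N in the fixture. It must not touch the mat.
- bench_mat: Dark red bench mat, 720 x 1020 mm, 3 mm thick, under everything; origin at the centre of its underside, its top 3 mm above the table.
- tray: Open aluminium tray, fixed, 200 mm (x) by 140 mm (y), 30 mm high, walls and floor 4 mm thick. Origin at the centre of its underside, on the mat.
- beaker: Glass beaker, 80 mm in diameter, 100 mm high, standing on the far side of the work; origin at the centre of its underside. Leave it alone.
- matchbox: Large flat cardboard matchbox, 110 x 65 x 25 mm; origin at the centre of its underside. Leave it alone.
- tealight: Tea light in a metal cup, 56 mm in diameter, 28 mm high, on the far side of the work; origin at the centre of its underside. Leave it alone.
Mind the look-alikes: they are no part of the job. There is more than one size of the part that bears plate_centre; the job needs the middle-sized. Several things look just like the tray: the one meant starts nearest to the robot's base.

How it is judged:
On the way, in this order (a step that is already met when the one before it is completed fails the run):
1. the clamp handle is pushed fully back (past 1.4 rad) while the plate still lies in place (value of joint clamp_handle above 1.4 rad and x of plate_centre in the frame of fixture below 0.015 m), for 0.2 s.
2. the plate, still lying flat on its bed, is slid at least 30 mm out of the open end (x of plate_centre in the frame of fixture between 0.03 and 0.075 m and z of plate_centre in the frame of fixture below 0.034 m and angle between plate_centre's own z axis and vertical below 0.12 rad), for 0.2 s.
At the end, for the whole second after the job is handed in: The clamp is still open (handle past 1.35 rad) and the plate lies flat (within 0.08 rad) and still on the tray's floor, wholly inside the tray (its centre within 50 mm along x and 55 mm along y of the tray's centre, and less than 15 mm above the tray's underside) (value of joint clamp_handle above 1.35 rad and x of plate_centre in the frame of tray between -0.05 and 0.05 m and y of plate_centre in the frame of tray between -0.055 and 0.055 m and z of plate_centre in the frame of tray below 0.015 m and angle between plate_centre's own z axis and vertical below 0.08 rad and linear speed of plate below 0.02 m/s); the robot touches nothing.
It fails at once if the plate is pressed with more than 70 N before it is slid out (x of plate_centre in the frame of fixture between -0.03 and 0.025 m and z of plate_centre in the frame of fixture below 0.04 m and contact force between the fingers and plate above 70 N).
It fails at once if the plate is dropped (falling faster than 0.8 m/s, unheld: about 33 mm) (linear speed of plate above 0.8 m/s and contact force between the fingers and plate below 0.5 N).
It fails at once if the plate falls onto the mat or table (contact force between plate and bench_mat above 0.5 N).
It fails at once if the beaker, matchbox or tea light is moved more than 30 mm (distance of any of beaker, matchbox, tealight from where it was at the start of the episode above 0.03 m).
It also fails if it takes over 72 s, if anything falls off the work surface, if the arm or the gripper's body presses on something with over 40 N, if the wrist force passes 120 N, or if a joint passes its speed limit or range.

## Working session

There is one attempt and no reset: what is moved stays moved. The work goes in short steps, Python scripts to look and compute and a shell command to move; the robot and the scene stay as the last step left them, time stands still between calls to the robot, and variables do not carry over. Pictures are saved under pics/ and viewed, at most 10 in all, crops included, and the job is handed in when it is done.

```bash
mkdir -p pics
python3 - <<'E'
from workcell import manip
import cv2
for c in("scene","top"):
    im=manip.camera(c);cv2.imwrite(f"pics/{c}0.png",im)
    k=manip.calibration(c);print(c,k)
    for t in("clamp_handle","plate_centre","tray","fixture","matchbox","beaker","tealight"):
        for m in manip.masks_of(t,c):print(t,round(m["conf"],2),m["centre"],m["region"].sum())
o=manip.get_obs();print(o)
E
```

```text
scene {'vfov': 46.70291139391997, 'cx': 317.96960151228467, 'cy': 198.42486662399813, 'camera_from_world': array([[ 0.12532083,  0.99209765,  0.00607861, -0.06572424],
       [ 0.84376418, -0.10335658, -0.52666823, -0.43312576],
       [-0.52187805,  0.07113141, -0.85004919,  1.65966125],
       [ 0.        ,  0.        ,  0.        ,  1.        ]])}
clamp_handle 0.77 [256.8, 179.9] 191
clamp_handle 0.39 [239.7, 201.3] 2298
plate_centre 0.88 [192.3, 275.4] 1796
plate_centre 0.79 [242.0, 163.0] 357
plate_centre 0.66 [205.5, 206.7] 624
tray 0.83 [368.3, 207.6] 3137
tray 0.56 [449.7, 269.8] 3783
matchbox 0.96 [331.8, 270.0] 1066
beaker 0.73 [373.8, 260.8] 1027
tealight 0.89 [250.6, 284.0] 374
top {'vfov': 51.37343095212701, 'cx': 315.39778990163154, 'cy': 197.25794872603052, 'camera_from_world': array([[-4.63602012e-04, -9.99970143e-01,  7.71352767e-03,
        -2.80814286e-02],
       [-9.88741721e-01, -6.95818128e-04, -1.49630630e-01,
         5.93121067e-01],
       [ 1.49631530e-01, -7.69605569e-03, -9.88711877e-01,
         1.02665201e+00],
       [ 0.00000000e+00,  0.00000000e+00,
[... 429 characters left out ...]
258,  0.33217334, -0.06468407,  1.46006266,  0.02158167,
        1.34987116, -0.08851236]), 'joint_velocities': array([-1.87511260e-04,  3.13886057e-04,  5.02937587e-04,  1.28349237e-04,
       -8.17998176e-05, -1.10651773e-03, -4.44650158e-04]), 'tau': array([-1.57522089e-05, -6.25183511e+01,  4.93626797e-02, -3.91818237e+01,
        1.66368607e-02,  1.88815357e-03,  4.57291787e-05]), 'position': array([ 0.27794571, -0.55983493,  0.30397199]), 'ee_rot': array([9.73578002e-01, 2.28354694e-01, 3.88437304e-05, 8.20544182e-05]), 'ft_force': array([-0.07918544,  0.05659166, -0.11394875]), 'torque': array([0.05303102, 0.01605873, 0.00637958]), 'grasp_force': 0.0, 'grip_width': 1.0000901208545225}
```

View pics/scene0.png

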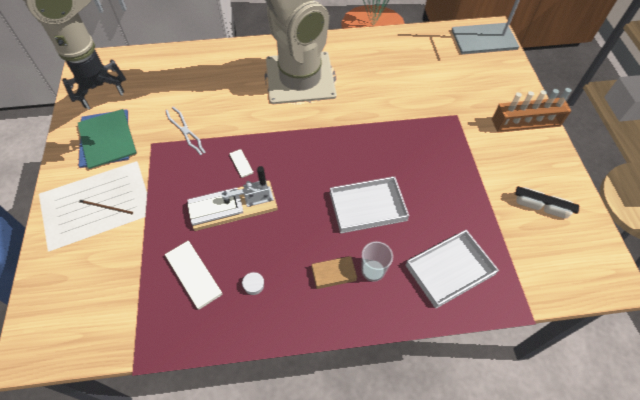

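View pics/top0.png

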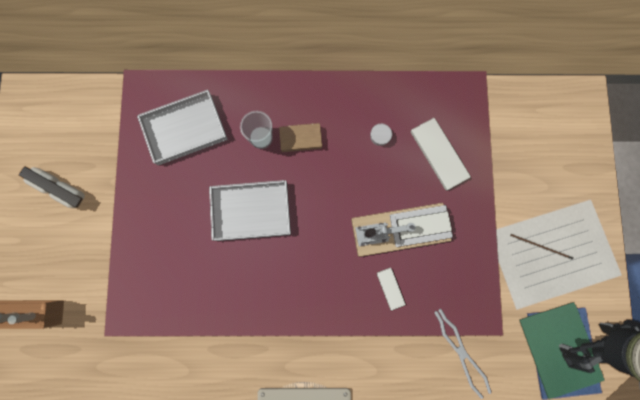

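The scene shows the fixture (top picture about 402,230) with its open end to the image right (world -y). The near tray is at about (250,211) and the big and small look-alike plates at (440,155) and (391,289).

```bash
cat > h.py <<'E'
from workcell import manip
import numpy as np,cv2
def ray(c,u,v,z):
    k=manip.calibration(c);T=k["camera_from_world"];f=200/np.tan(np.radians(k["vfov"]/2))
    d=np.array([(u-k["cx"])/f,(v-k["cy"])/f,1]);R=T[:3,:3];o=-R.T@T[:3,3];w=R.T@d
    return o+w*(z-o[2])/w[2]
def proj(c,p):
    k=manip.calibration(c);T=k["camera_from_world"];f=200/np.tan(np.radians(k["vfov"]/2))
    q=T[:3,:3]@np.asarray(p)+T[:3,3];return np.array([f*q[0]/q[2]+k["cx"],f*q[1]/q[2]+k["cy"]])
E
python3 - <<'E'
from h import *
for c in("top","scene"):
    im=manip.camera(c)
    a=im[195:265,340:470] if c=="top" else im[155:235,175:290]
    cv2.imwrite(f"pics/{c}1.png",cv2.resize(a,None,fx=6,fy=6,interpolation=cv2.INTER_CUBIC))
    for t,z in(("tray",.033),("fixture",.022),("plate_centre",.037)):
        for m in manip.masks_of(t,c):
            cn,_=cv2.findContours(m["region"].astype(np.uint8),0,2);cn=max(cn,key=cv2.contourArea).reshape(-1,2)
            p=np.array([ray(c,u,v,z)[:2]for u,v in cn]);r=cv2.minAreaRect((p*1000).astype(np.float32));print(c,t,round(m["conf"],2),np.round(r[0],0),np.round(r[1],0),round(r[2],1))
E
```

```text
top tray 0.94 [783. 328.] [150. 202.] 21.2
top tray 0.68 [562. 144.] [144. 202.] 4.6
top fixture 0.61 [ 512. -253.] [101. 249.] 9.8
top plate_centre 0.93 [ 711. -356.] [183.  78.] 28.1
top plate_centre 0.81 [ 362. -216.] [97. 37.] 20.2
top plate_centre 0.71 [ 522. -308.] [ 51. 130.] 10.2
scene tray 0.96 [569. 140.] [155. 206.] 5.1
scene fixture 0.85 [ 495. -260.] [164. 247.] 12.9
scene plate_centre 0.68 [ 727. -360.] [190.  71.] 28.4
scene plate_centre 0.63 [ 524. -310.] [ 56. 130.] 10.0
```

View pics/top1.png

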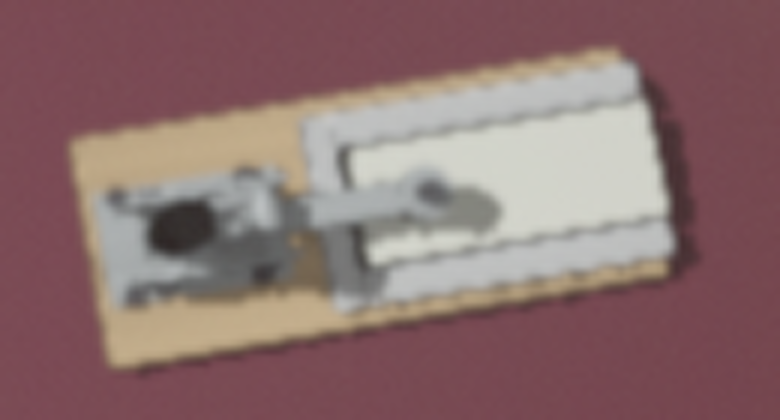

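View pics/scene1.png

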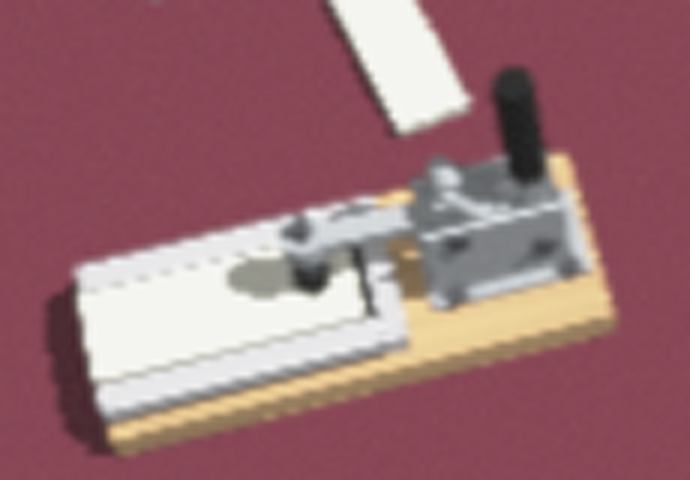

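```bash
cat >> h.py <<'E'
A=np.radians(10.);C=np.array([.523,-.309,.003])
FX=np.array([np.sin(A),-np.cos(A),0]);FY=np.array([np.cos(A),np.sin(A),0])
def F(x,y,z):return C+FX*x/1000+FY*y/1000+np.array([0,0,z/1000])
from scipy.spatial.transform import Rotation as Ro
def rel(p):
    o=manip.get_obs();R=Ro.from_quat(o["ee_rot"]).as_matrix();d=R.T@(np.asarray(p)-o["position"])
    q=o["position"]-C
    print("fix mm",np.round([q@FX*1000,q@FY*1000,q[2]*1000],1),"slide cm",np.round(d*100,2),"xang",np.degrees(np.arctan2(R[1,0],R[0,0])).round(2),"F",np.round(o["ft_force"],1),"t",round(o["clock"],2),"w",o["grip_width"])
E
python3 - <<'E'
from h import *
for c,m in(("top",(371.7,232)),("scene",(260.5,167.5))):
    print(c,proj(c,F(-155,0,155)),m, [np.round(proj(c,F(*p)),1) for p in((65,50,19),(65,-50,19),(-180,50,19),(-180,-50,19))])
E
python3 -m jog '[{"grip":1,"slide":[0,0,0],"yaw":0.143},{"grip":1,"slide":[0,0,0],"yaw":0.143}]'
python3 -c "
from h import *
rel(F(-115,0,260))"
```

```text
top [372.22102051 232.02637449] (371.7, 232) [array([443. , 202.2]), array([451.5, 239.8]), array([351.7, 218.3]), array([358.9, 256.4])]
scene [259.76959829 168.31225521] (260.5, 167.5) [array([192.9, 228.6]), array([187.4, 199.8]), array([276.8, 206.8]), array([268.5, 179.6])]
clock: 1.4
position: [0.2779, -0.5599, 0.3039]
ee_rot: [0.996, 0.084, 0.0, 0.0]
ft_force: [0.4, 0.2, -0.6]
grip_width: 0.689
grasp_force: 0.0
fix mm [ 204.5 -285.   300.9] slide cm [ 28.32 -32.1    4.09] xang 9.69 F [ 0.4  0.2 -0.6] t 1.4 w 0.6887709687763628
```

```bash
python3 -m jog '[{"grip":1,"slide":[3.1,-3.5,0],"yaw":0},{"grip":1,"slide":[3.1,-3.5,0],"yaw":0},{"grip":1,"slide":[3.1,-3.5,0],"yaw":0},{"grip":1,"slide":[3.1,-3.5,0],"yaw":0},{"grip":1,"slide":[3.1,-3.5,0],"yaw":0},{"grip":1,"slide":[3.1,-3.5,0],"yaw":0},{"grip":1,"slide":[3.1,-3.5,0],"yaw":0},{"grip":1,"slide":[3.1,-3.5,0],"yaw":0}]'
python3 -c "
from h import *
rel(F(-115,0,240))"
```

```text
clock: 2.2
position: [0.4741, -0.2392, 0.3042]
ee_rot: [0.996, 0.087, 0.0, 0.0]
ft_force: [0.7, -0.5, -0.3]
grip_width: -0.001
grasp_force: 0.0
fix mm [-77.2 -36.  301.2] slide cm [ 3.6  -3.78  6.12] xang 10.01 F [ 0.7 -0.5 -0.3] t 2.2 w -0.0010954873977112457
```

```bash
python3 -m jog '[{"grip":1,"slide":[3.5,-3.5,0],"yaw":0},{"grip":1,"slide":[0,0,0],"yaw":0},{"grip":1,"slide":[0,0,0],"yaw":0}]'
python3 -c "
from h import *
rel(F(-118,0,203))"
```

```text
clock: 2.5
position: [0.5023, -0.1994, 0.3039]
ee_rot: [0.996, 0.089, -0.0, 0.0]
ft_force: [-0.3, -1.0, 0.1]
grip_width: 0.001
grasp_force: 0.0
fix mm [-111.6   -1.3  300.9] slide cm [ 0.14 -0.64  9.79] xang 10.17 F [-0.3 -1.   0.1] t 2.5 w 0.001027754076166793
```

```bash
python3 -m jog '[{"grip":1,"slide":[0,0,4],"yaw":0},{"grip":1,"slide":[0,-0.4,4],"yaw":0},{"grip":1,"slide":[0,0,1.8],"yaw":0},{"grip":1,"slide":[0,-0.8,0],"yaw":0},{"grip":1,"slide":[0,-0.8,0],"yaw":0},{"grip":1,"slide":[0,0,0],"yaw":0}]'
python3 -c "
from h import *
rel(F(-155,0,202))"
```

```text
clock: 3.1
position: [0.4988, -0.1801, 0.2076]
ee_rot: [0.996, 0.088, 0.001, 0.001]
ft_force: [0.6, 0.3, 0.0]
grip_width: 0.0
grasp_force: 0.0
fix mm [-131.1   -1.4  204.6] slide cm [ 0.14 -2.39  0.25] xang 10.06 F [0.6 0.3 0. ] t 3.1 w 0.0003785443824925597
```

```bash
python3 -m jog '[{"grip":1,"slide":[0,-0.8,0],"yaw":0},{"grip":1,"slide":[0,-0.8,0],"yaw":0},{"grip":1,"slide":[0,-0.8,0.1],"yaw":0},{"grip":1,"slide":[0,-0.8,0.2],"yaw":0},{"grip":1,"slide":[0,-0.9,0.3],"yaw":0},{"grip":1,"slide":[0,-0.9,0.4],"yaw":0}]'
python3 -c "
from h import *
rel(F(-200,0,179))"
```

```text
clock: 3.7
position: [0.4897, -0.1305, 0.1959]
ee_rot: [0.996, 0.088, 0.0, 0.0]
ft_force: [1.4, -2.1, 4.2]
grip_width: -0.001
grasp_force: 1.8
fix mm [-181.6   -1.8  192.9] slide cm [ 0.18 -1.84  1.39] xang 10.04 F [ 1.4 -2.1  4.2] t 3.7 w -0.0011466843561298004
```

```bash
python3 -m jog '[{"grip":1,"slide":[0,-0.9,0.6],"yaw":0},{"grip":1,"slide":[0,-0.9,0.8],"yaw":0},{"grip":1,"slide":[0,-0.8,1.0],"yaw":0},{"grip":1,"slide":[0,-0.8,1.1],"yaw":0},{"grip":1,"slide":[0,-0.5,1.2],"yaw":0},{"grip":1,"slide":[0,-0.3,1.2],"yaw":0},{"grip":1,"slide":[0,0,0.4],"yaw":0},{"grip":1,"slide":[0,0,0],"yaw":0}]'
python3 -c "
from h import *
rel(F(-225,0,126))"
```

```text
clock: 4.5
position: [0.4816, -0.0898, 0.1318]
ee_rot: [0.996, 0.087, -0.001, -0.0]
ft_force: [-0.3, -0.9, -0.7]
grip_width: 0.002
grasp_force: 0.0
fix mm [-223.1   -2.7  128.8] slide cm [ 0.27 -0.19  0.28] xang 10.04 F [-0.3 -0.9 -0.7] t 4.5 w 0.0015242304084830203
```

```bash
python3 -m jog '[{"grip":1,"slide":[0,0,0.4],"yaw":0},{"grip":1,"slide":[0,0,0.4],"yaw":0},{"grip":1,"slide":[0,0,0],"yaw":0}]'
python3 - <<'E'
from h import *
rel(F(0,0,150))
im=manip.camera("scene");manip.camera("top")
cv2.imwrite("pics/s2.png",cv2.resize(im[140:235,165:300],None,fx=5,fy=5,interpolation=cv2.INTER_CUBIC))
E
```

```text
clock: 4.8
position: [0.4828, -0.0899, 0.1279]
ee_rot: [0.996, 0.087, -0.0, 0.0]
ft_force: [-17.6, 3.1, 40.1]
grip_width: -0.001
grasp_force: 20.1
fix mm [-222.7   -1.6  124.9] slide cm [ 0.16 22.27 -2.49] xang 10.0 F [-17.6   3.1  40.1] t 4.8 w -0.0012854406018218143
```

View pics/s2.png

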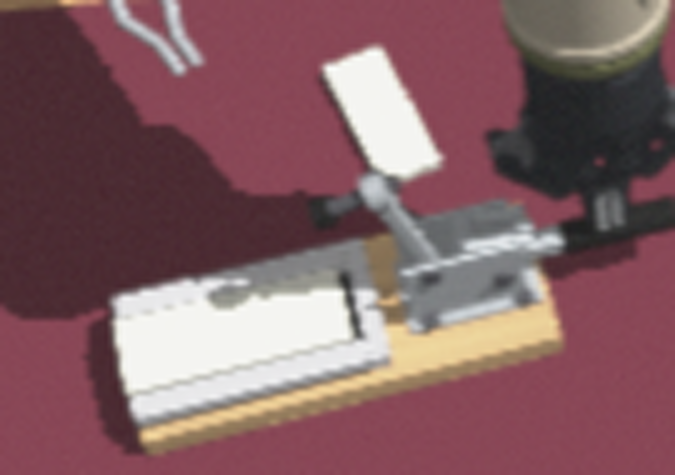

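The picture shows the handle lying level at (600,225), the arm upright at (400,220) and the plate still in place. The clamp is at its stop, with 40 N pushing back.

```bash
python3 -m jog '[{"grip":1,"slide":[0,0,-4],"yaw":0},{"grip":1,"slide":[0,0,-4.5],"yaw":0},{"grip":1,"slide":[0,0,-4.5],"yaw":0},{"grip":1,"slide":[0,0,0],"yaw":0.14},{"grip":1,"slide":[0,0,0],"yaw":0.14},{"grip":1,"slide":[0,0,0],"yaw":0.14}]'
python3 -c "
from h import *
rel(F(0,0,255));print(manip.get_obs()['joint_pos'].round(2))"
```

```text
clock: 5.5
position: [0.4824, -0.0905, 0.2554]
ee_rot: [0.992, -0.125, 0.001, 0.0]
ft_force: [0.3, 0.7, 0.2]
grip_width: -0.004
grasp_force: 0.0
fix mm [-222.3   -2.   252.4] slide cm [ 9.37 20.15 -0.24] xang -14.42 F [0.3 0.7 0.2] t 5.5 w -0.003910785145807814
[ 0.46  0.09 -0.39  1.86  0.04  1.2  -1.76]
```

```bash
python3 -m jog '[{"grip":1,"slide":[1.9,4.1,0],"yaw":0},{"grip":1,"slide":[1.9,4.1,0],"yaw":0},{"grip":1,"slide":[1.9,4.1,0],"yaw":0},{"grip":1,"slide":[1.9,4.1,0],"yaw":0},{"grip":1,"slide":[1.8,4.1,0],"yaw":0},{"grip":1,"slide":[0,0,0],"yaw":-0.14},{"grip":1,"slide":[0,0,0],"yaw":-0.14},{"grip":1,"slide":[0,0,0],"yaw":-0.14}]'
python3 -m jog '[{"grip":1,"slide":[0,0,0],"yaw":-0.14},{"grip":1,"slide":[0,0,0],"yaw":-0.14},{"grip":1,"slide":[0,0,0],"yaw":-0.14},{"grip":1,"slide":[0,0,0],"yaw":-0.14},{"grip":1,"slide":[0,0,0],"yaw":-0.14},{"grip":1,"slide":[0,0,0],"yaw":-0.14},{"grip":1,"slide":[0,0,0],"yaw":-0.14},{"grip":1,"slide":[0,0,0],"yaw":-0.14}]'
python3 -m jog '[{"grip":1,"slide":[0,0,0],"yaw":-0.14},{"grip":1,"slide":[0,0,0],"yaw":-0.14},{"grip":1,"slide":[0,0,0],"yaw":-0.14},{"grip":1,"slide":[0,0,0],"yaw":0}]'
python3 -c "
from h import *
rel(F(5,0,115));print(manip.get_obs()['joint_pos'].round(2))"
```

```text
clock: 6.3
position: [0.5236, -0.3124, 0.2547]
ee_rot: [0.996, 0.09, -0.0, -0.0]
ft_force: [0.1, 0.1, 0.4]
grip_width: 0.003
grasp_force: 0.0
clock: 7.1
position: [0.5236, -0.3122, 0.2549]
ee_rot: [0.796, 0.605, -0.0, 0.0]
ft_force: [0.4, 1.0, 0.6]
grip_width: -0.002
grasp_force: 0.0
clock: 7.5
position: [0.5235, -0.3122, 0.2549]
ee_rot: [0.654, 0.757, -0.0, -0.0]
ft_force: [-0.5, 0.7, 0.7]
grip_width: 0.0
grasp_force: 0.0
fix mm [  3.2  -0.  251.9] slide cm [-1.800e-01  1.000e-02  1.369e+01] xang 98.34 F [-0.5  0.7  0.7] t 7.5 w 0.00013684736182449108
[ 0.87  0.38 -0.51  1.55  0.19  1.27  0.47]
```

```bash
python3 -m jog '[{"grip":1,"slide":[0,0,4],"yaw":-0.03},{"grip":1,"slide":[0,0,4],"yaw":0},{"grip":1,"slide":[0,0,4],"yaw":0},{"grip":1,"slide":[0,0,1.7],"yaw":0},{"grip":1,"slide":[0,0,0],"yaw":0},{"grip":1,"slide":[0,0,0],"yaw":0}]'
python3 -c "
from h import *
rel(F(5,0,107))"
```

```text
clock: 8.1
position: [0.5246, -0.3122, 0.1195]
ee_rot: [0.644, 0.765, 0.0, 0.001]
ft_force: [0.8, 0.1, 0.7]
grip_width: -0.002
grasp_force: 0.0
fix mm [  3.4   1.  116.5] slide cm [-0.16 -0.1   0.95] xang 99.88 F [0.8 0.1 0.7] t 8.1 w -0.002164781810773779
```

```bash
python3 -m jog '[{"grip":1,"slide":[0,0,0.5],"yaw":0},{"grip":1,"slide":[0,0,0.2],"yaw":0},{"grip":1,"slide":[0,0,0.1],"yaw":0},{"grip":1,"slide":[0,0,0],"yaw":0},{"grip":1,"slide":[0,0,0],"yaw":0}]'
python3 -c "
from h import *
rel(F(5,0,107))"
```

```text
clock: 8.6
position: [0.5239, -0.3119, 0.1102]
ee_rot: [0.643, 0.766, 0.0, 0.0]
ft_force: [0.1, -0.1, -0.2]
grip_width: 0.001
grasp_force: 0.0
fix mm [  3.    0.4 107.2] slide cm [-0.2  -0.04  0.02] xang 99.96 F [ 0.1 -0.1 -0.2] t 8.6 w 0.001492495530807106
```

```bash
python3 -m jog '[{"grip":1,"slide":[0,0,0.1],"yaw":0},{"grip":1,"slide":[0,0,0.1],"yaw":0},{"grip":1,"slide":[0,0,0],"yaw":0}]'
python3 -c "
from h import *
rel(F(5,0,107))"
```

```text
clock: 8.9
position: [0.5248, -0.3122, 0.1098]
ee_rot: [0.643, 0.766, 0.0, 0.001]
ft_force: [-1.7, 1.2, 13.1]
grip_width: -0.0
grasp_force: 6.2
fix mm [  3.4   1.2 106.8] slide cm [-0.16 -0.12 -0.02] xang 99.96 F [-1.7  1.2 13.1] t 8.9 w -0.0003078143890414897
```

```bash
python3 -m jog '[{"grip":1,"slide":[-0.3,0,0],"yaw":0},{"grip":1,"slide":[-0.4,0,0],"yaw":0},{"grip":1,"slide":[-0.4,0,0],"yaw":0},{"grip":1,"slide":[-0.4,0,0],"yaw":0},{"grip":1,"slide":[0,0,0],"yaw":0}]'
python3 - <<'E'
from h import *
rel(F(5,0,107))
for c in("top","scene"):
    manip.camera(c)
    for m in manip.masks_of("plate_centre",c):
            cn,_=cv2.findContours(m["region"].astype(np.uint8),0,2);cn=max(cn,key=cv2.contourArea).reshape(-1,2)
            p=np.array([ray(c,u,v,.037)-C for u,v in cn])*1000;print(c,round(m["conf"],2),np.round([(p@FX).min(),(p@FX).max(),(p@FY).min(),(p@FY).max()]))
E
```

```text
clock: 9.4
position: [0.5278, -0.3272, 0.1098]
ee_rot: [0.643, 0.766, 0.0, 0.002]
ft_force: [-0.2, -0.5, 10.2]
grip_width: 0.003
grasp_force: 4.9
fix mm [ 18.8   1.6 106.8] slide cm [ 1.38 -0.16 -0.03] xang 99.96 F [-0.2 -0.5 10.2] t 9.4 w 0.0031224471647011537
top 0.97 [-144.  -96. -190.  -94.]
top 0.82 [-50.  20. -24.  27.]
top 0.75 [ 17. 136.  81. 274.]
top 0.56 [-332. -220.  247.  322.]
scene 0.88 [-46.  83. -24.  30.]
scene 0.86 [-138.  -86. -176.  -75.]
scene 0.59 [ 22. 148.  92. 289.]
```

```bash
python3 -m jog '[{"grip":1,"slide":[-0.5,0,0],"yaw":0},{"grip":1,"slide":[-0.5,0,0],"yaw":0},{"grip":1,"slide":[-0.5,0,0],"yaw":0},{"grip":1,"slide":[-0.5,0,0],"yaw":0},{"grip":1,"slide":[-0.5,0,0],"yaw":0},{"grip":1,"slide":[-0.5,0,0],"yaw":0},{"grip":1,"slide":[-0.3,0,0],"yaw":0},{"grip":1,"slide":[0,0,0],"yaw":0}]'
python3 - <<'E'
from h import *
rel(F(5,0,107))
for c in("scene",):
    manip.camera(c)
    for m in manip.masks_of("plate_centre",c):
            cn,_=cv2.findContours(m["region"].astype(np.uint8),0,2);cn=max(cn,key=cv2.contourArea).reshape(-1,2)
            p=np.array([ray(c,u,v,.037)-C for u,v in cn])*1000;print(c,round(m["conf"],2),np.round([(p@FX).min(),(p@FX).max(),(p@FY).min(),(p@FY).max()]))
E
```

```text
clock: 10.4
position: [0.5334, -0.3597, 0.1098]
ee_rot: [0.643, 0.766, 0.0, 0.002]
ft_force: [0.5, -1.0, 8.9]
grip_width: -0.001
grasp_force: 4.8
fix mm [ 51.7   1.5 106.8] slide cm [ 4.67 -0.15 -0.03] xang 99.96 F [ 0.5 -1.   8.9] t 10.4 w -0.0007133218793036807
scene 0.92 [ 24. 146.  97. 290.]
scene 0.63 [-136.  -90. -173.  -78.]
scene 0.59 [-14. 115. -25.  32.]
```

```bash
python3 -m jog '[{"grip":1,"slide":[0,0,-2],"yaw":0},{"grip":-1,"slide":[0,0,-2],"yaw":0},{"grip":-1,"slide":[-1.5,-0.1,0],"yaw":0},{"grip":-1,"slide":[-1.4,0,0],"yaw":0},{"grip":-1,"slide":[0,0,0],"yaw":0},{"grip":-1,"slide":[0,0,0],"yaw":0},{"grip":-1,"slide":[0,0,0],"yaw":0}]'
python3 -c "
from h import *
rel(F(81,0,84))"
```

```text
clock: 11.2
position: [0.536, -0.3872, 0.147]
ee_rot: [0.643, 0.766, 0.0, -0.001]
ft_force: [-0.6, 0.8, -0.6]
grip_width: 0.993
grasp_force: 0.0
fix mm [ 79.2  -0.8 144. ] slide cm [-0.19  0.08  6.  ] xang 99.99 F [-0.6  0.8 -0.6] t 11.2 w 0.9931908933073852
```

```bash
python3 -m jog '[{"grip":-1,"slide":[-0.1,0.1,2],"yaw":0},{"grip":-1,"slide":[0,0,2],"yaw":0},{"grip":-1,"slide":[0,0,1.9],"yaw":0},{"grip":-1,"slide":[0,0,0],"yaw":0},{"grip":0.3,"slide":[0,0,0],"yaw":0},{"grip":1,"slide":[0,0,0],"yaw":0},{"grip":1,"slide":[0,0,0],"yaw":0},{"grip":1,"slide":[0,0,0],"yaw":0}]' 70
python3 -m jog '[{"grip":1,"slide":[0,0,0],"yaw":0},{"grip":1,"slide":[0,0,0],"yaw":0},{"grip":1,"slide":[0,0,0],"yaw":0}]'
python3 -c "
from h import *
rel(F(81,0,84))"
```

```text
clock: 12.0
position: [0.5373, -0.3893, 0.0905]
ee_rot: [0.643, 0.766, -0.0, 0.001]
ft_force: [-2.9, 0.1, 5.3]
grip_width: 0.568
grasp_force: 72.2
clock: 12.3
position: [0.5373, -0.3893, 0.0905]
ee_rot: [0.643, 0.766, -0.0, 0.001]
ft_force: [-3.4, 0.1, 5.1]
grip_width: 0.566
grasp_force: 72.2
fix mm [81.5  0.2 87.5] slide cm [ 0.05 -0.02  0.35] xang 99.94 F [-3.4  0.1  5.1] t 12.3 w 0.5662045534143297
```

```bash
python3 -m jog '[{"grip":1,"slide":[0,0,-0.5],"yaw":0},{"grip":1,"slide":[0,0,-1],"yaw":0},{"grip":1,"slide":[0,0,-1.5],"yaw":0},{"grip":1,"slide":[0,0,-2],"yaw":0},{"grip":1,"slide":[0,0,0],"yaw":0},{"grip":1,"slide":[0,0,0],"yaw":0}]' 100
python3 - <<'E'
from h import *
rel(F(81,0,260))
im=manip.camera("scene");o=manip.get_obs();print(o["torque"],o["grasp_force"])
cv2.imwrite("pics/s3.png",cv2.resize(im[140:265,145:300],None,fx=5,fy=4.7,interpolation=cv2.INTER_CUBIC))
E
```

```text
clock: 12.9
position: [0.5375, -0.3887, 0.1396]
ee_rot: [0.643, 0.766, -0.0, 0.001]
ft_force: [-0.9, -0.9, -2.1]
grip_width: 0.562
grasp_force: 103.2
fix mm [ 81.1   0.5 136.6] slide cm [-1.000e-02 -4.000e-02 -1.234e+01] xang 99.97 F [-0.9 -0.9 -2.1] t 12.9 w 0.5615762623144464
[-0.1252599   0.0617529  -0.07728945] 103.205806016922
```

View pics/s3.png

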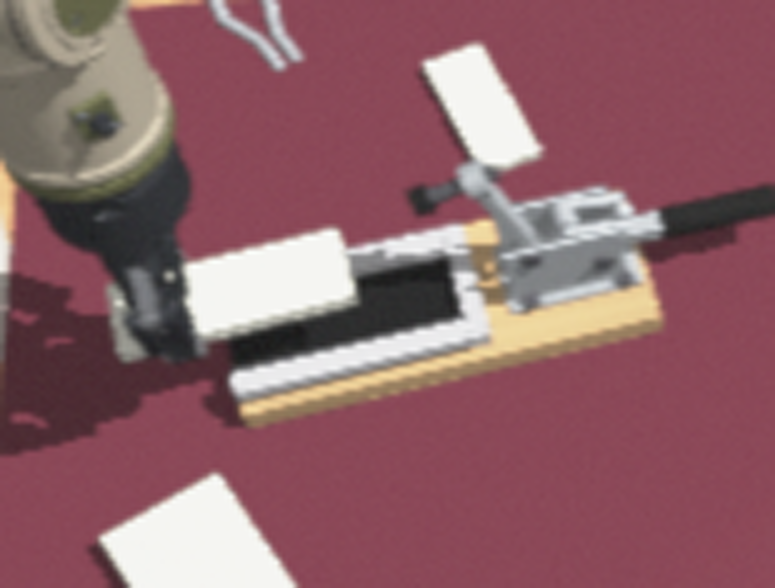

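The plate hangs level in the gripper at (250,280), held near its outer end, and the clamp is still open.

```bash
python3 -m jog '[{"grip":1,"slide":[0,0,-3],"yaw":0},{"grip":1,"slide":[0,0,-3],"yaw":0},{"grip":1,"slide":[0,0,-3],"yaw":0},{"grip":1,"slide":[0,0,-3],"yaw":0},{"grip":1,"slide":[0,0,0],"yaw":0.087},{"grip":1,"slide":[0,0,0],"yaw":0}]'
python3 -c "
from h import *
rel([.568,.111,.26])"
```

```text
clock: 13.55
position: [0.5373, -0.3886, 0.2587]
ee_rot: [0.676, 0.737, -0.0, 0.0]
ft_force: [-0.6, 0.1, -2.9]
grip_width: 0.56
grasp_force: 103.9
fix mm [8.080e+01 2.000e-01 2.557e+02] slide cm [49.51  7.33 -0.13] xang 94.9 F [-0.6  0.1 -2.9] t 13.55 w 0.5595354046447051
```

```bash
python3 -m jog '[{"grip":1,"slide":[1.5,0.2,0],"yaw":0},{"grip":1,"slide":[3,0.45,0],"yaw":0},{"grip":1,"slide":[3.4,0.5,0],"yaw":0},{"grip":1,"slide":[3.4,0.5,0],"yaw":0},{"grip":1,"slide":[3.4,0.5,0],"yaw":0},{"grip":1,"slide":[3.4,0.5,0],"yaw":0},{"grip":1,"slide":[3.4,0.5,0],"yaw":0},{"grip":1,"slide":[3.4,0.5,0],"yaw":0}]'
python3 -m jog '[{"grip":1,"slide":[3.4,0.5,0],"yaw":0},{"grip":1,"slide":[3.4,0.5,0],"yaw":0},{"grip":1,"slide":[3.4,0.5,0],"yaw":0},{"grip":1,"slide":[3.4,0.5,0],"yaw":0},{"grip":1,"slide":[3.4,0.5,0],"yaw":0},{"grip":1,"slide":[3.4,0.5,0],"yaw":0},{"grip":1,"slide":[2.5,0.4,0],"yaw":0},{"grip":1,"slide":[1.5,0.2,0],"yaw":0}]'
python3 -m jog '[{"grip":1,"slide":[0,0,0],"yaw":0},{"grip":1,"slide":[0,0,0],"yaw":0}]'
python3 -c "
from h import *
rel([.568,.111,.26])"
```

```text
clock: 14.35
position: [0.5511, -0.1347, 0.2576]
ee_rot: [0.675, 0.738, -0.001, -0.001]
ft_force: [0.6, 0.2, -3.0]
grip_width: 0.557
grasp_force: 103.9
clock: 15.15
position: [0.5652, 0.1122, 0.2578]
ee_rot: [0.674, 0.739, -0.0, -0.001]
ft_force: [-0.0, 0.1, -2.0]
grip_width: 0.557
grasp_force: 103.9
clock: 15.35
position: [0.5664, 0.1081, 0.2583]
ee_rot: [0.676, 0.737, -0.001, -0.0]
ft_force: [1.2, -1.0, -1.8]
grip_width: 0.563
grasp_force: 103.9
fix mm [-403.2  115.1  255.3] slide cm [ 0.28  0.19 -0.17] xang 95.01 F [ 1.2 -1.  -1.8] t 15.35 w 0.5626793883962866
```

```bash
python3 -m jog '[{"grip":1,"slide":[0.2,0.1,3],"yaw":0},{"grip":1,"slide":[0,0,3.5],"yaw":0},{"grip":1,"slide":[0,0,3.5],"yaw":0},{"grip":1,"slide":[0,0,3.5],"yaw":0},{"grip":1,"slide":[0,0,2.5],"yaw":0},{"grip":1,"slide":[0,0,1],"yaw":0},{"grip":1,"slide":[0,0,0],"yaw":0},{"grip":1,"slide":[0,0,0],"yaw":0}]'
python3 - <<'E'
from h import *
rel([.568,.111,.0725])
a=manip.camera("scene")[165:245,310:430];b=manip.camera("top")[165:255,190:310]
cv2.imwrite("pics/s4.png",np.hstack([cv2.resize(a,(400,267)),cv2.resize(b,(356,267))]))
E
```

```text
clock: 16.15
position: [0.5682, 0.1104, 0.0901]
ee_rot: [0.676, 0.737, 0.0, 0.001]
ft_force: [0.3, -0.4, -2.3]
grip_width: 0.561
grasp_force: 103.8
fix mm [-405.2  117.4   87.1] slide cm [ 0.06 -0.02  1.76] xang 94.94 F [ 0.3 -0.4 -2.3] t 16.15 w 0.5614185041716601
```

View pics/s4.png

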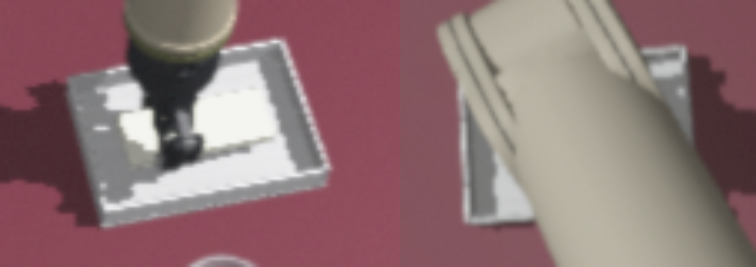

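The plate hangs level inside the near tray, well centred at (200,130) in the crop.

```bash
python3 -m jog '[{"grip":1,"slide":[0,0,0.7],"yaw":0},{"grip":1,"slide":[0,0,0.5],"yaw":0},{"grip":1,"slide":[0,0,0.2],"yaw":0},{"grip":1,"slide":[0,0,0],"yaw":0},{"grip":1,"slide":[0,0,0],"yaw":0}]'
python3 -m jog '[{"grip":1,"slide":[0,0,0.1],"yaw":0},{"grip":1,"slide":[0,0,0.1],"yaw":0},{"grip":1,"slide":[0,0,0],"yaw":0}]'
```

```text
clock: 16.75
position: [0.5679, 0.1109, 0.0772]
ee_rot: [0.676, 0.737, -0.0, 0.001]
ft_force: [-11.0, -4.4, 26.4]
grip_width: 0.562
grasp_force: 120.3
clock: 17.05
position: [0.568, 0.111, 0.0771]
ee_rot: [0.676, 0.737, -0.001, 0.001]
ft_force: [-20.9, -7.6, 50.2]
grip_width: 0.559
grasp_force: 133.0
```

```bash
python3 -m jog '[{"grip":1,"slide":[0,0,-0.4],"yaw":0},{"grip":1,"slide":[0,0,0],"yaw":0},{"grip":-0.2,"slide":[0,0,0],"yaw":0},{"grip":-0.5,"slide":[0,0,0],"yaw":0},{"grip":-0.5,"slide":[0,0,0],"yaw":0},{"grip":-0.5,"slide":[0,0,0],"yaw":0}]' 20
python3 -m jog '[{"grip":-0.5,"slide":[0,0,-1],"yaw":0},{"grip":-0.5,"slide":[0,0,-3],"yaw":0},{"grip":-0.5,"slide":[0,0,-4],"yaw":0},{"grip":-0.5,"slide":[0,0,-4],"yaw":0},{"grip":-0.5,"slide":[-4,0,-2],"yaw":0},{"grip":-0.5,"slide":[-4,0,-2],"yaw":0},{"grip":-0.5,"slide":[-4,0,0],"yaw":0},{"grip":-0.5,"slide":[-4,0,0],"yaw":0}]'
python3 - <<'E'
from h import *
a=manip.camera("scene")[130:265,150:430]
cv2.imwrite("pics/s5.png",cv2.resize(a,(784,378)))
m=[m for m in manip.masks_of("plate_centre","scene")]
for m in m:
    cn,_=cv2.findContours(m["region"].astype(np.uint8),0,2);cn=max(cn,key=cv2.contourArea).reshape(-1,2)
    r=cv2.minAreaRect(np.array([ray("scene",u,v,.019)[:2]*1000 for u,v in cn],np.float32));print(m["conf"],np.round(r[0]),np.round(r[1]),r[2])
E
```

```text
clock: 17.65
position: [0.5675, 0.1109, 0.0767]
ee_rot: [0.676, 0.737, -0.0, -0.0]
ft_force: [0.2, -0.7, -0.2]
grip_width: 0.748
grasp_force: 0.0
clock: 18.45
position: [0.5817, -0.0499, 0.2387]
ee_rot: [0.676, 0.737, 0.001, 0.001]
ft_force: [1.4, -0.6, -1.3]
grip_width: 0.746
grasp_force: 0.0
0.9 [ 367. -223.] [107.  43.] 18.671518325805664
0.89 [568. 140.] [ 55. 131.] 5.3037638664245605
```

View pics/s5.png

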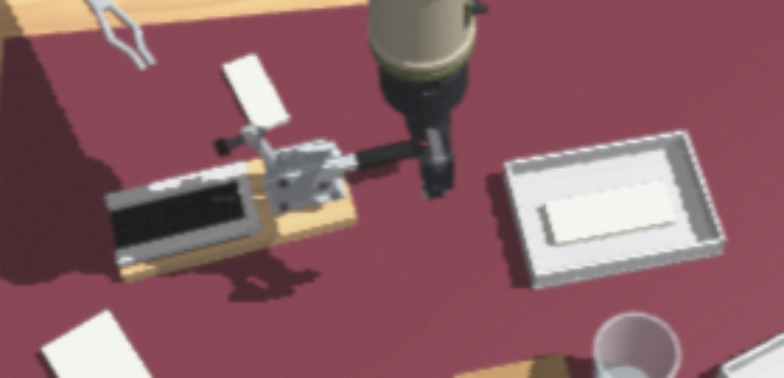

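The plate lies flat and centred in the near tray at (610,210). The clamp is open and the gripper is clear, high above the handle.

```bash
python3 -m jog '[{"grip":-0.5,"slide":[0,0,-1],"yaw":0},{"grip":-0.5,"slide":[0,0,0],"yaw":0},{"grip":-0.5,"slide":[0,0,0],"yaw":0}]'; python3 -c "
from workcell import manip
print(manip.hand_in())"
```

```text
clock: 18.85
position: [0.5816, -0.0468, 0.2478]
ee_rot: [0.675, 0.738, 0.0, 0.0]
ft_force: [-0.3, -0.2, -0.8]
grip_width: 0.751
grasp_force: 0.0
the job is handed in; nothing more can be done
None
```

The job is handed in at about 19 s: the clamp stands fully open and the plate lies flat in the middle of the near tray; hand-in returned no verdict, so this rests on the last camera picture.

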